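# Tuck an apron plate under the lapped leaf and hold it down

### The job

Pick up the aluminium angle (the apron) by its upstand and slide its flange squarely and centrally under the hinged cover leaf of the station where the flanged hub shell stands, fully home against the stop beneath the leaf, without lifting either leaf. Finish while still gripping the apron by its upstand and pressing it firmly down flat on the board (a push of 10 newtons or so), so that it could be screwed down: do not let go. Leave the hub, the tube, the loose flat plate and the oil bottle where they stand.

Things in the scene. Friction and masses are not known exactly. Their poses are not given: they have to be found in the camera images.
- apron: loose aluminium angle, 130 g, flat on the bench left or right of the stand: a flange 85 (x) by 90 (y) by 4 mm thick, with an upstand 8 mm thick, rising to 35 mm above the underside, along its whole rear (-x) edge. Origin at the centre of the flange's underside, z up; the upstand's mid-plane is at x = -38.5 mm, the edge to tuck in at x = +42.5 mm
- apron_edge (a point): middle of the apron's tucking edge (+x edge), on its underside; axes as the apron's
- stand: fixed two-station assembly stand, 244 (x) by 300 (y) mm, its place and yaw vary. Origin on the bench; x points from its front (robot side) to its rear, y to its left, z up. Board top 12 mm above the bench all over. Two like stations at y = +75 mm (left) and -75 mm (right); each has clear board at x = -120 to -10, a level cover leaf over x = -10 to +56, a hinge rail 22 mm high behind it
- landing: the fixed dark wooden front board of the stand (x = -120 to +24 mm of the stand's frame, full width), on which the apron is pressed; same origin and axes as the stand
- left_lip (a point): on the board top straight below the middle of the left leaf's free front edge; stand's axes, so +x leads in under the leaf. The leaf's underside is 8 mm above the board; a stop bar across the station, hidden under the leaf, has its face 34 mm in from the lip
- right_lip (a point): the same for the right leaf
- left_place (a point): middle of the place behind the left leaf, on the board top (12 mm above the bench)
- right_place (a point): the same behind the right leaf
- left_leaf (a joint): left leaf, a steel plate 66 (x) by 110 (y) by 3 mm hinged at its rear edge. Angle in rad: 0 = level on its rest, grows as its front edge is lifted; loose hinge, held down only by its own weight, 140 g
- right_leaf (a joint): the same for the right leaf
- hub: loose bare hub shell, aluminium, spool-shaped with two flanges 54 mm across, 70 mm high, standing on the left or the right place: it marks the station to use. Origin at the centre of its underside
- tube: loose plain straight aluminium tube, 36 mm across, 70 mm high, standing on the other place. Origin at the centre of its underside
- plate: loose flat aluminium plate 85 by 90 by 8 mm without upstand, on the bench on the other side of the stand from the apron; not needed. Origin at the centre of its underside
- oiler: loose white oil bottle, 44 mm across, 120 mm high, on the bench to the right; not needed. Origin at the centre of its underside
There are look-alikes about, which are no part of the job. Leave any orange look-alike of the hub alone.

How it is judged:
By the outcome, as a careful person would: the job done as asked, in the order asked, and still so for the second after the job is handed in, while the arm keeps its last pose, push and grip.
It also fails if it takes over 35 s, if anything falls off the work surface, if the arm or the gripper's body presses on something with over 40 N, if the wrist force passes 120 N, or if a joint passes its speed limit or range.

### The arm

A 6-joint arm with a two-finger parallel gripper is mounted at the origin on the work surface. World frame = base frame: x ahead of the robot, y to its left, z up, the work surface at z = 0. Lengths are in m, angles in rad, forces in N, time in s.
With the tool pointing down it reaches from about 0.3 to 0.875 m from the base axis. Payload 6.4 kg.
Tool frame: the origin (TCP) lies midway between the tips of the shut fingers; the grasp point (between the pads) lies ctrl.grip_depth behind it (ctrl.grip_depth is the distance from the TCP to the grasp point, in m); x points along the fingers, y is the direction in which the jaws open and shut, and the axes are right-handed (so a half turn about x gives the same grasp; the last joint's range is limited). The gripper opens to 85 mm and grips with 20 to 120 N. Pads are 22 mm wide; open, the fingers measure 114 mm over their backs; the gripper's body (76 mm by 85 mm) begins 54 mm behind the grasp point. The pads swing forward as they close: fully open they stand 13 mm farther back than shut.
Start: joints at [1.02, 0.181, 1.607, -0, 1.354, -0.206], TCP at [0.194, 0.541, 0.231] pointing down, gripper open.
Joint ranges: [-2.99, 2.99], [-0.89, 2.07], [0.3, 2.58], [-1.14, 4.28], [0, 2.63], [-3.12, 3.12]. Speed limits (rad/s): [2.57, 2.57, 3.01, 3.14, 3.14, 3.14].

### API

Orientations are given as a unit quaternion [w, x, y, z].
In Python, from bench import ctrl gives the robot as it stands.
- The arm moves only by the shell command python3 -m creep 'ROWS'. ROWS is text: rows parted by semicolons, each of 7 numbers parted by spaces: the opening, from 0 (shut) to 1 (fully open), then the shift along the tool's x, y, z in cm, then the turn, a rotation vector about the tool's x, y, z in rad. In form: claw x y z ax ay az; .... A call has 1 to 10 rows; each row shifts and turns the pose as measured when the row begins, along the tool's axes as they then stand; what a row does not reach is not made up. A row lasts 1/8 s, in which the tool goes at most 62.5 mm and 10.7 degrees, less where a joint would pass 70% of its speed; a pose out of reach is approached as far as the arm can. A call with a gripper value outside its range is refused whole. The fingers move at their own pace and stop on an object; the grip force is fixed at half the most. Time passes only in rows, so rows that do not move let the fingers close. It gives the time, the measured TCP pose, the force and the opening at its end, in the units of the state.
- ctrl.get_obs(): the state, without advancing time (a new reading comes with each control period).
- ctrl.camera(name): name is "side" or "top"; returns (picture, depth): 400x640x3 uint8, blue, green, red; 400x640 float32, m along the optical axis (not along the pixel's ray), 0 where there is no reading.
- ctrl.calibration(name): a dict with "mtx" (3x3 intrinsics, pixels), "distortion" ([k1, k2, p1, p2, k3] as OpenCV has them; the pictures are not rectified), "R" (3x3) and "t" (3): a world point X has camera coordinates R X + t. Camera axes: x right, y down, z forward; pixel columns grow to the right and rows downward; lengths in m; the calibration is good to about 2 mm. A picture is of the moment at which its call begins. calibration takes no time and is no camera call.
- ctrl.hand_in(): hands the job in, once; it reports no verdict.
Trained networks look in the newest picture that a camera, given by its name, has taken for a name from the list of things; names that differ only in an ending like _2 or _b are one class to them, and where a whole thing is asked for, a point or a joint stands for the part that bears it (a point fixed in the world has none). Each returns a list of dicts, best first, with "confidence" (0 to 1); they miss things now and then, are a little off and sometimes report something else, mostly with a low value. They report only what shows in the picture. A call takes as long as a camera call. They do not tell look-alikes from the thing itself.
- ctrl.find_in(query, camera): "rect" ([left, top, right, bottom] in pixels, round what is visible of it).
The state is a dict: "time_s": time; "q": joint angles; "dq": joint speeds; "joint_efforts": joint torques, N m; "eef_pos": TCP position; "eef_rot": TCP orientation; "wrist_force": force on the tool from outside, world axes, zero at the start; "torque": the same for the moment, N m; "opening": opening from 0.0 (shut) to 1.0 (fully open).
Only numpy, scipy, OpenCV 4.12 (cv2) and the standard library are available. Lean on these libraries where they do the work, as an engineer would, in place of code of your own. Each camera call takes 0.05 s, during which the arm holds its last target.

## Working session

There is one attempt and no reset: what is moved stays moved. The work goes in short steps, Python scripts to look and compute and a shell command to move; the robot and the scene stay as the last step left them, time stands still between calls to the robot, and variables do not carry over. Pictures are saved under pics/ and viewed, and the job is handed in when it is done.

```bash
ls; mkdir -p pics; python3 - <<'E'
from bench import ctrl
import cv2,numpy as np,pickle
o=ctrl.get_obs();print(o, ctrl.grip_depth)
D={}
for n in("side","top"):
    p,d=ctrl.camera(n);c=ctrl.calibration(n);D[n]=(p,d,c);cv2.imwrite(f"pics/a_{n}.png",p)
    print(n,c)
pickle.dump(D,open("a.pkl","wb"))
E
```

```text
pics
{'time_s': 0.0, 'q': array([ 1.01970122e+00,  1.81562265e-01,  1.60797539e+00,  2.91457287e-05,
        1.35379671e+00, -2.06277796e-01]), 'dq': array([ 0.00078447,  0.00082905, -0.0012997 , -0.00049229,  0.00076717,
       -0.00050802]), 'joint_efforts': array([-6.18937465e-04, -4.44847155e+01, -3.51352108e+01, -2.18968994e-04,
        8.76332080e-03,  1.92986090e-05]), 'eef_pos': array([0.19404079, 0.54070158, 0.23038798]), 'eef_rot': array([ 0.69638585,  0.12074197,  0.69685986, -0.12187885]), 'wrist_force': array([-0.40348773,  0.05153514,  0.36864912]), 'torque': array([-0.00085238, -0.03405891, -0.01939592]), 'opening': 0.9989406312051375} 0.0187
side {'mtx': array([[383.30620461,   0.        , 312.87986254],
       [  0.        , 383.30620461, 196.76392193],
       [  0.        ,   0.        ,   1.        ]]), 'distortion': array([-0.06183343,  0.        ,  0.        ,  0.        ,  0.        ]), 'R': array([[-0.96191243, -0.27327513, -0.00672235],
       [-0.1373475 ,  0.50442504, -0.85246175],
       [ 0.23634751, -0.81907026, -0.52274637]]), 't': array([0.57963339, 0.12140692, 0.74738583])}
top {'mtx': array([[484.4858463 ,   0.        , 317.15090144],
       [  0.        , 484.4858463 , 199.44703163],
       [  0.        ,   0.        ,   1.        ]]), 'distortion': array([-0.11265283,  0.        ,  0.        ,  0.        ,  0.        ]), 'R': array([[-0.01400336, -0.99986723, -0.00833198],
       [-0.98054931,  0.01536335, -0.19567069],
       [ 0.19577271,  0.00542987, -0.98063426]]), 't': array([-0.00209255,  0.59917174,  1.20854747])}
```

View pics/a_side.png

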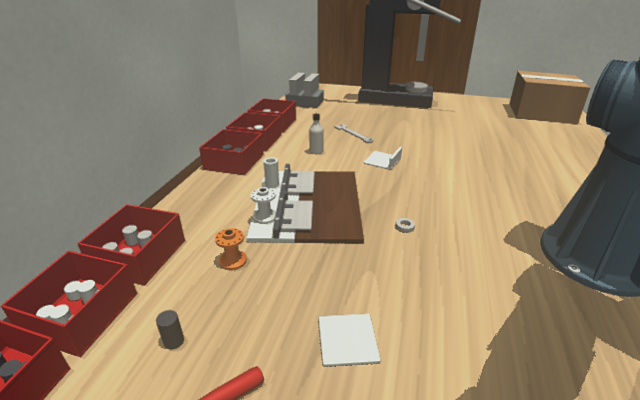

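View pics/a_top.png

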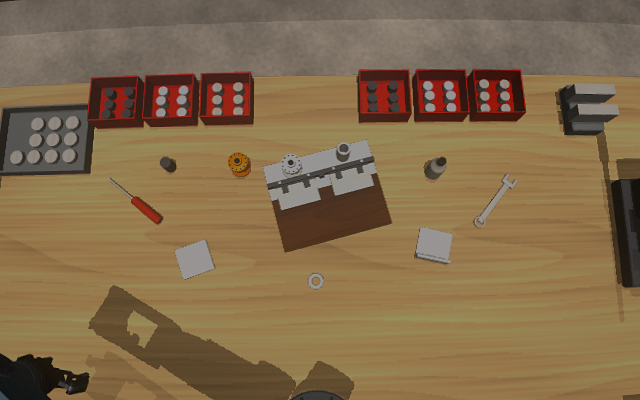

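```bash
python3 - <<'E'
from bench import ctrl
for n in ("top","side"):
  for q in ("apron","stand","hub","tube","plate","oiler","left_leaf"):
    print(n,q,[(r['rect'],round(r['confidence'],2)) for r in ctrl.find_in(q,n)][:3])
E
```

```text
top apron [([414.6, 228.1, 453.2, 266.4], 0.9)]
top stand [([262.5, 139.2, 392.0, 252.8], 0.62)]
top hub [([229.0, 150.3, 249.4, 176.0], 0.97), ([338.4, 141.3, 351.6, 164.4], 0.74), ([278.0, 178.7, 319.9, 209.7], 0.51)]
top tube [([339.5, 139.9, 348.7, 161.5], 0.64)]
top plate [([176.1, 239.5, 214.8, 281.3], 0.87)]
top oiler [([428.2, 156.6, 449.8, 181.9], 0.89)]
top left_leaf [([274.3, 176.5, 318.7, 207.9], 0.56)]
side apron [([365.1, 148.6, 402.9, 170.0], 0.84), ([291.6, 171.2, 365.6, 242.8], 0.55)]
side stand [([243.9, 162.5, 364.8, 246.9], 0.96), ([363.8, 148.8, 402.7, 168.8], 0.6)]
side hub [([213.7, 229.9, 245.6, 270.7], 0.94), ([248.8, 187.0, 274.9, 222.0], 0.83)]
side tube [([264.6, 155.6, 277.7, 185.0], 0.79)]
side plate [([316.6, 312.3, 380.9, 363.5], 0.8), ([247.1, 163.0, 361.6, 242.3], 0.28)]
side oiler [([309.6, 114.7, 327.0, 151.2], 0.64), ([361.3, 147.7, 400.5, 171.2], 0.38)]
side left_leaf [([280.9, 200.6, 310.6, 229.5], 0.62)]
```

View crops.

```bash
python3 - <<'E'
import cv2,pickle,numpy as np
D=pickle.load(open("a.pkl","rb"))
p=D["top"][0]
a=cv2.resize(p[130:260,255:400],None,fx=5,fy=5,interpolation=cv2.INTER_CUBIC)[:600]
b=cv2.resize(p[220:275,405:465],None,fx=10,fy=10,interpolation=cv2.INTER_CUBIC)
cv2.imwrite("pics/c1.png",a);cv2.imwrite("pics/c2.png",b)
s=D["side"][0]
cv2.imwrite("pics/c3.png",cv2.resize(s[135:255,235:415],None,fx=4.4,fy=4.4,interpolation=cv2.INTER_CUBIC))
E
```

```text
(no output)
```

View pics/c1.png

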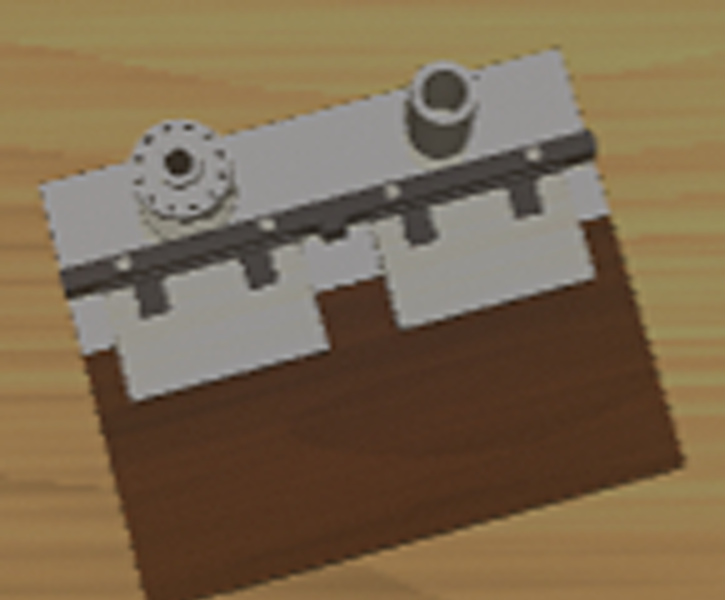

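View pics/c2.png

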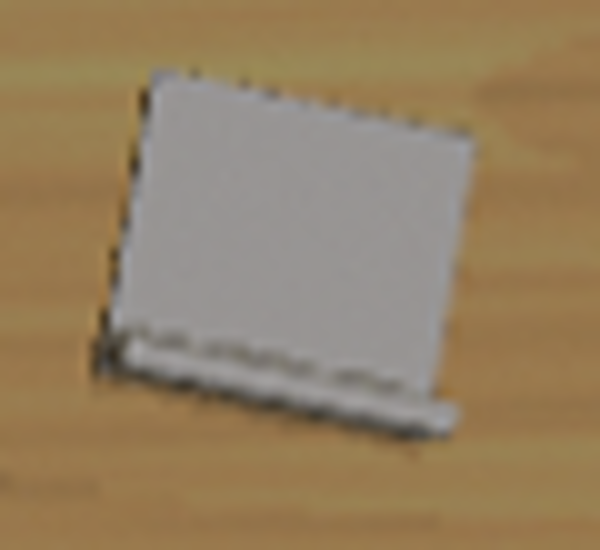

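View pics/c3.png

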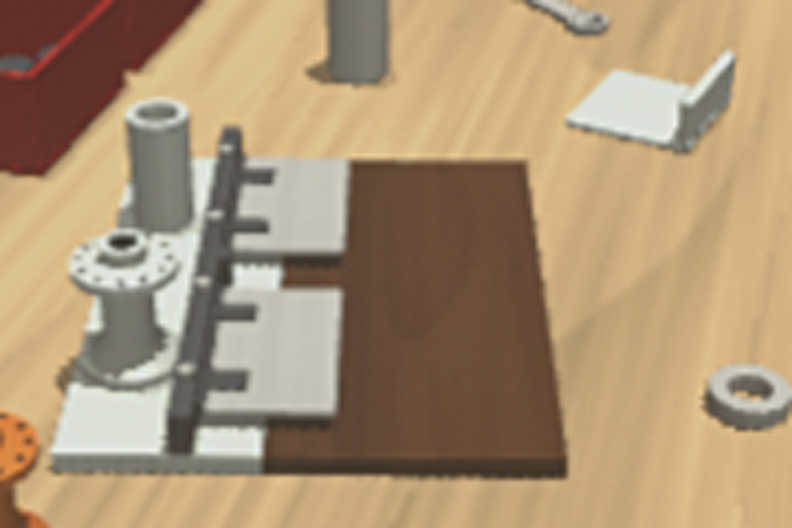

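```bash
cat > fit.py <<'E'
import cv2,pickle,numpy as np
from scipy.optimize import minimize
from scipy.ndimage import map_coordinates
def seg(a,b,n=40):
    t=np.linspace(.03,.97,n)[:,None];return np.array(a)*(1-t)+np.array(b)*t
def M(l): return np.vstack([seg(a,b) for a,b in l])/1000.
def leaf(y): return [((-10,y-55,23),(-10,y+55,23)),((-10,y-55,23),(40,y-55,23)),((-10,y+55,23),(40,y+55,23))]
STAND=M([((-120,-150,12),(-120,150,12)),((-120,-150,12),(124,-150,12)),((-120,150,12),(124,150,12)),((124,-150,12),(124,150,12))]+leaf(75)+leaf(-75))
APRON=M([((42.5,-45,4),(42.5,45,4)),((-34,-45,4),(42.5,-45,4)),((-34,45,4),(42.5,45,4)),
 ((-42.5,-45,35),(-42.5,45,35)),((-34.5,-45,35),(-34.5,45,35)),((-42.5,-45,35),(-34.5,-45,35)),((-42.5,45,35),(-34.5,45,35))])
def W(m,p,z=0):
    c,s=np.cos(p[2]),np.sin(p[2]);return np.c_[c*m[:,0]-s*m[:,1]+p[0],s*m[:,0]+c*m[:,1]+p[1],m[:,2]+z]
def proj(X,c):
    return cv2.projectPoints(X.reshape(-1,1,3),cv2.Rodrigues(c["R"])[0],c["t"],c["mtx"],c["distortion"])[0].reshape(-1,2)
def grad(img,s):
    g=0
    for ch in range(3):
        f=cv2.GaussianBlur(img[...,ch].astype(np.float32),(0,0),s)
        g=g+np.hypot(cv2.Sobel(f,-1,1,0),cv2.Sobel(f,-1,0,1))
    return np.minimum(g,np.percentile(g,99))
def fit(m,p0,views,z=0,spans=((2.5,.012,.06),(1.2,.004,.02),(.8,.002,.01))):
    p=np.array(p0,float)
    for s,d,a in spans:
        G=[(grad(i,s),c) for i,c in views]
        f=lambda q:-sum(map_coordinates(g,proj(W(m,q,z),c)[:,::-1].T,order=1).mean()/g.max() for g,c in G)
        S=[p]+[p+np.array(v) for v in((d,0,0),(0,d,0),(0,0,a))]
        r=minimize(f,p,method="Nelder-Mead",options=dict(initial_simplex=np.array(S),xatol=1e-5,fatol=1e-6));p=r.x
    return p,r.fun
def world(u,v,z,c):
    n=cv2.undistortPoints(np.array([[[u,v]]],float),c["mtx"],c["distortion"])[0,0]
    d=c["R"].T@np.array([n[0],n[1],1]);o=-c["R"].T@c["t"];return o+d*(z-o[2])/d[2]
E
python3 - <<'E'
from fit import *
D=pickle.load(open("a.pkl","rb"));T,S=D["top"],D["side"];c=T[2]
A=world(255+145/5,130+605/5,.012,c);B=world(255+683/5,130+465/5,.012,c)
print(A,B,np.linalg.norm(A-B))
d=(A-B)/np.linalg.norm(A-B);yaw=np.arctan2(-d[0],d[1]);xx=np.array([np.cos(yaw),np.sin(yaw)])
p0=[*((A+B)[:2]/2+.12*xx),yaw];print(p0)
ctr=world(434,243,.004,c);
e1=world(405+15,220+7.5,.004,c);e2=world(405+47,220+13.3,.004,c)
d=(e1-e2);yw=np.arctan2(-d[0],d[1]);print("apron edge",e1,e2,np.linalg.norm(d),yw)
a0=[*((e1+e2)[:2]/2-.0425*np.array([np.cos(yw),np.sin(yw)])),yw];print(a0)
for nm,m,q in(("stand",STAND,p0),("apron",APRON,a0)):
  for vn,v in(("top",[T]),("side",[S]),("both",[T,S])):
    p,fu=fit(m,q,[(x[0],x[2]) for x in v]);print(nm,vn,p.round(4),round(fu,3))
    if vn!="side":
      im=cv2.resize(T[0],None,fx=4,fy=4,interpolation=cv2.INTER_CUBIC)
  pts=W(m,p)
  for n,x in(("top",T),("side",S)):
    u=proj(pts,x[2]);l=u.min(0).astype(int)-8;h=u.max(0).astype(int)+8
    k=int(min(780/(h[0]-l[0]),590/(h[1]-l[1])))
    im=cv2.resize(x[0][l[1]:h[1],l[0]:h[0]],None,fx=k,fy=k,interpolation=cv2.INTER_CUBIC)
    for a in u: cv2.circle(im,tuple(int(t) for t in ((a-l+.5)*k)),1,(0,0,255),-1)
    cv2.imwrite(f"pics/f_{nm}_{n}.png",im)
E
```

```text
[0.46975693 0.07961165 0.012     ] [ 0.54065012 -0.21037564  0.012     ] 0.2985271647785151
[np.float64(0.6217707186465194), np.float64(-0.03688481140481291), np.float64(0.23976723406249212)]
apron edge [ 0.52816399 -0.28843995  0.004     ] [ 0.51067152 -0.3753355   0.004     ] 0.08863873044632387 -0.1986496377427534
[np.float64(0.47775356052653506), np.float64(-0.32350053239530413), np.float64(-0.1986496377427534)]
stand top [ 0.6201 -0.0365  0.2513] -0.751
stand side [ 0.6241 -0.0361  0.2463] -0.761
stand both [ 0.6223 -0.036   0.2472] -1.434
apron top [ 0.4802 -0.3232 -0.2372] -0.513
apron side [ 0.4826 -0.3228 -0.2056] -0.632
apron both [ 0.4813 -0.323  -0.2247] -1.115
```

```bash
python3 - <<'E'
import cv2,numpy as np
a=cv2.imread("pics/f_apron_top.png");b=cv2.imread("pics/f_apron_side.png")
print(a.shape,b.shape)
h=300
r=lambda i:cv2.resize(i,(395,int(i.shape[0]*395/i.shape[1])))
a=r(a);b=r(b);H=max(a.shape[0],b.shape[0]);o=np.zeros((H,790,3),np.uint8);o[:a.shape[0],:395]=a;o[:b.shape[0],395:]=b;cv2.imwrite("pics/m1.png",o)
E
```

```text
(572, 583, 3) (518, 770, 3)
```

View pics/m1.png

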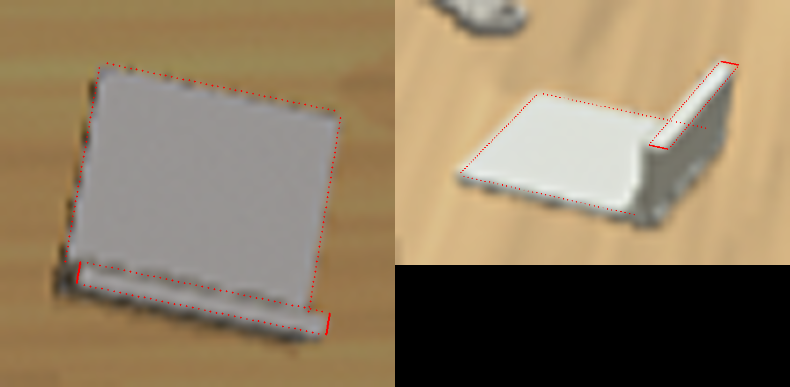

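View pics/f_stand_top.png

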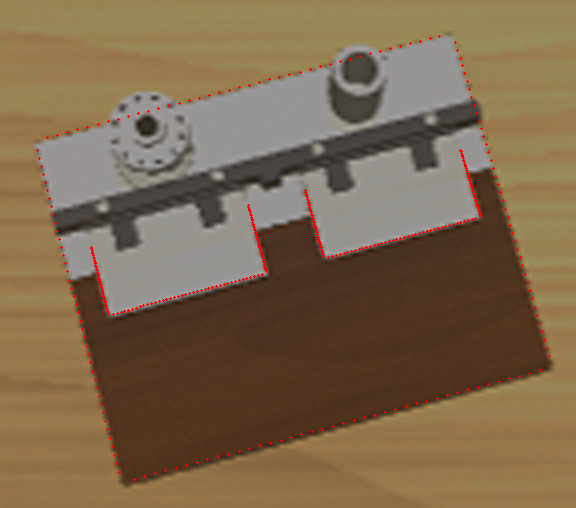

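```bash
cat > go.py <<'E'
import sys,numpy as np
from bench import ctrl
from scipy.spatial.transform import Rotation as Ro
def obs():
    o=ctrl.get_obs();w,x,y,z=o["eef_rot"];R=Ro.from_quat([x,y,z,w]).as_matrix();return o,R
def want(psi): # tool x down, tool y at world heading psi
    y=np.array([np.cos(psi),np.sin(psi),0]);x=np.array([0,0,-1.]);return np.c_[x,y,np.cross(x,y)]
def plan(tgt,psi):
    o,R=obs()
    d=R.T@(np.array(tgt)-o["eef_pos"])*100
    r=Ro.from_matrix(R.T@want(psi)).as_rotvec()
    print("t",round(o["time_s"],2),"pos",o["eef_pos"].round(4),"head",round(np.arctan2(R[1,1],R[0,1]),4),"F",o["wrist_force"].round(1),"op",round(o["opening"],3),"q6",o["q"][5].round(2))
    print("shift cm",d.round(2),"turn",r.round(3), "xaxis",R[:,0].round(3))
E
python3 - <<'E'
from go import *
for psi in(-.22,-.22+np.pi): plan([0.45,0.1,.23],psi)
o,R=obs();print(R.round(3),o["q"])
E
```

```text
t 0.8 pos [0.1944 0.5412 0.2313] head 1.226 F [ 0.6  0.4 -0.6] op 0.999 q6 -0.21
shift cm [  0.13 -32.88  38.97] turn [ 1.446 -0.    -0.   ] xaxis [ 0.  0. -1.]
t 0.8 pos [0.1944 0.5412 0.2313] head 1.226 F [ 0.6  0.4 -0.6] op 0.999 q6 -0.21
shift cm [  0.13 -32.88  38.97] turn [-1.696  0.    -0.   ] xaxis [ 0.  0. -1.]
[[ 0.     0.338  0.941]
 [ 0.     0.941 -0.338]
 [-1.     0.     0.   ]] [ 1.01969464e+00  1.80752993e-01  1.60700096e+00  3.91021824e-06
  1.35377121e+00 -2.06332583e-01]
```

```bash
python3 -m creep '1 0 -3.6 4.3 0 0 0;1 0 -3.6 4.3 0 0 0;1 0 -3.6 4.3 0 0 0;1 0 -3.6 4.3 0 0 0;1 0 -3.6 4.3 0 0 0;1 0 -3.6 4.3 0 0 0;1 0 -3.6 4.3 0 0 0;1 0 -3.6 4.3 0 0 0;1 0 -3.6 4.3 0 0 0'; python3 -c "
from go import *
plan([.443,-.315,.20],-.22)"
```

```text
time_s: 1.92
eef_pos: [0.4565, 0.0965, 0.2333]
eef_rot: [0.699, 0.12, 0.695, -0.117]
wrist_force: [0.7, 1.1, -0.0]
opening: 1.001
t 1.93 pos [0.4565 0.0965 0.2333] head 1.2343 F [ 0.7  1.1 -0. ] op 1.001 q6 -1.28
shift cm [  3.19 -39.31  12.29] turn [ 1.454e+00  1.000e-03 -9.000e-03] xaxis [ 0.007  0.003 -1.   ]
```

```bash
python3 -m creep '1 0.4 -5.6 1.75 0 0 0;1 0.4 -5.6 1.75 0 0 0;1 0.4 -5.6 1.75 0 0 0;1 0.4 -5.6 1.75 0 0 0;1 0.4 -5.6 1.75 0 0 0;1 0.4 -5.6 1.75 0 0 0;1 0.4 -5.6 1.75 0.18 0 0;1 0 0 0 0.18 0 0;1 0 0 0 0.18 0 0;1 0 0 0 0.18 0 0'; python3 -m creep '1 0 0 0 0.18 0 0;1 0 0 0 0.18 0 0;1 0 0 0 0.18 0 0;1 0 0 0 0.18 0 0'; python3 - <<'E'
from go import *
from fit import *
T=ctrl.camera("top");S=ctrl.camera("side");cT,cS=ctrl.calibration("top"),ctrl.calibration("side")
cv2.imwrite("pics/b_top.png",cv2.resize(T[0][180:330,380:510],None,fx=4,fy=4));cv2.imwrite("pics/b_side.png",cv2.resize(S[0][60:240,280:460],None,fx=3,fy=3))
plan([.443,-.315,.10],-.22)
E
```

```text
time_s: 3.18
eef_pos: [0.4422, -0.334, 0.2052]
eef_rot: [0.61, 0.367, 0.602, -0.362]
wrist_force: [0.4, -0.2, -0.6]
opening: 0.999
time_s: 3.68
eef_pos: [0.4421, -0.3343, 0.2052]
eef_rot: [0.435, 0.564, 0.429, -0.556]
wrist_force: [-0.4, 0.3, -0.2]
opening: 0.999
t 3.77 pos [ 0.4421 -0.3343  0.2052] head -0.2524 F [ 0.2 -0.2 -0.5] op 0.996 q6 -0.62
shift cm [10.52 -0.54 -1.86] turn [-0.032 -0.004 -0.014] xaxis [ 0.014  0.    -1.   ]
```

```bash
python3 - <<'E'
import cv2,numpy as np
a=cv2.imread("pics/b_top.png");b=cv2.imread("pics/b_side.png");a=cv2.resize(a,(350,404));b=cv2.resize(b,(404,404));cv2.imwrite("pics/b_m.png",np.hstack([a,b]))
E
```

```text
(no output)
```

View pics/b_m.png

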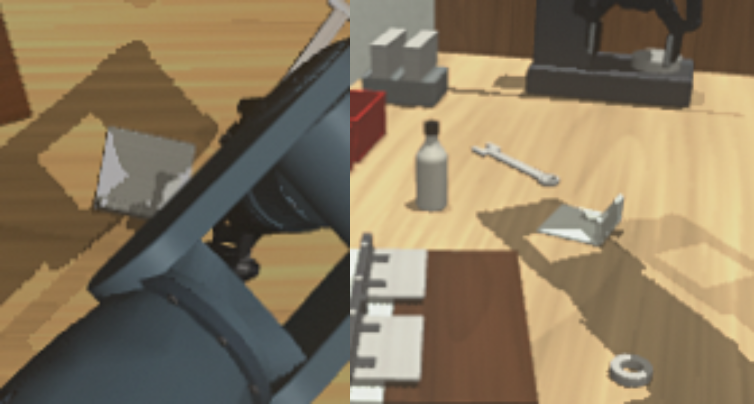

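```bash
python3 -m creep '1 0 -0.54 -1.86 -0.032 -0.004 -0.014;1 5 0 0 0 0 0;1 5 0 0 0 0 0;1 3 0 0 0 0 0;1 0 0 0 0 0 0'; python3 - <<'E'
from go import *
from fit import *
T=ctrl.camera("top");S=ctrl.camera("side")
a=cv2.resize(T[0][200:300,380:480],None,fx=4,fy=4);b=cv2.resize(S[0][100:200,330:430],None,fx=4,fy=4);cv2.imwrite("pics/c_m.png",np.hstack([a,b]))
plan([.444,-.315,.008],-.22)
E
```

```text
time_s: 4.4
eef_pos: [0.4425, -0.3102, 0.0738]
eef_rot: [-0.449, -0.546, -0.449, 0.547]
wrist_force: [0.1, -0.7, 1.1]
opening: 0.997
t 4.5 pos [ 0.4442 -0.3123  0.0767] head -0.1966 F [-0.1  0.  -0.3] op 1.0 q6 -0.63
shift cm [6.87 0.   0.23] turn [ 0.023  0.005 -0.004] xaxis [ 0.003 -0.006 -1.   ]
```

View pics/c_m.png

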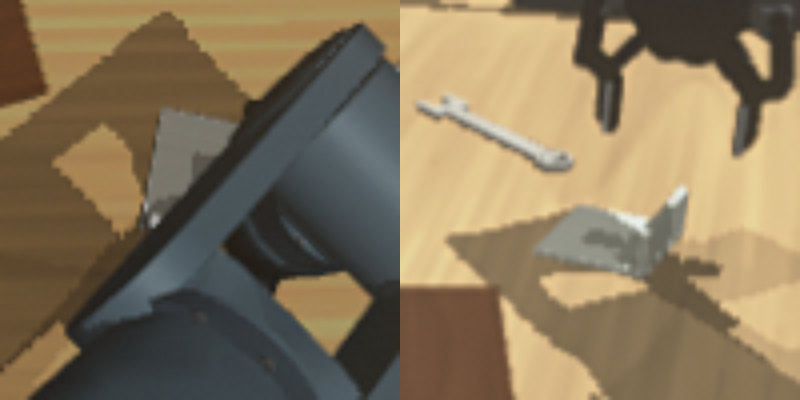

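```bash
python3 -m creep '1 3 0 0.1 0.023 0 0;1 2.5 0 0.1 0 0 0;1 0.6 0 0 0 0 0;1 0 0 0 0 0 0'; python3 - <<'E'
from go import *
plan([.444,-.315,.010],-.22)
E
```

```text
time_s: 5.0
eef_pos: [0.4495, -0.3191, 0.0234]
eef_rot: [-0.451, -0.551, -0.436, 0.551]
wrist_force: [-0.4, -0.2, 0.6]
opening: 0.997
t 5.0 pos [ 0.4495 -0.3191  0.0234] head -0.2148 F [-0.4 -0.2  0.6] op 0.997 q6 -0.62
shift cm [ 1.32 -0.65 -0.3 ] turn [ 0.005  0.014 -0.017] xaxis [ 0.013 -0.017 -1.   ]
```

```bash
python3 -m creep '1 1.3 -0.6 -0.3 0 0.014 -0.017;1 0 0 0 0 0 0'; python3 - <<'E'
from go import *
plan([.444,-.315,.010],-.22)
E
```

```text
time_s: 5.25
eef_pos: [0.4452, -0.3159, 0.0118]
eef_rot: [0.444, 0.551, 0.443, -0.551]
wrist_force: [-0.4, -0.6, 0.4]
opening: 1.002
t 5.25 pos [ 0.4452 -0.3159  0.0118] head -0.2142 F [-0.4 -0.6  0.4] op 1.002 q6 -0.62
shift cm [ 0.17 -0.14 -0.06] turn [ 0.006  0.001 -0.001] xaxis [ 0.001 -0.001 -1.   ]
```

```bash
python3 -m creep '0.5 0.1 -0.1 0 0 0 0;0.3 0 0 0 0 0 0;0.1 0 0 0 0 0 0;0 0 0 0 0 0 0;0 0 0 0 0 0 0;0 0 0 0 0 0 0;0 0 0 0 0 0 0'; python3 - <<'E'
from go import *
plan([.444,-.315,.010],-.22)
E
```

```text
time_s: 6.12
eef_pos: [0.4448, -0.3164, 0.0117]
eef_rot: [0.445, 0.551, 0.443, -0.551]
wrist_force: [-0.3, -0.3, 1.1]
opening: 0.079
t 6.12 pos [ 0.4448 -0.3164  0.0117] head -0.2142 F [-0.3 -0.3  1.1] op 0.079 q6 -0.62
shift cm [ 0.17 -0.11 -0.12] turn [ 0.006  0.002 -0.003] xaxis [ 0.002 -0.002 -1.   ]
```

```bash
python3 -m creep '0 -3 0 0 0 0 0;0 -4 0 0 0 0 0;0 0 0 0 0 0 0'; python3 - <<'E'
from go import *
plan([.4865,.007,.07],.247)
E
```

```text
time_s: 6.5
eef_pos: [0.4436, -0.315, 0.0817]
eef_rot: [-0.443, -0.551, -0.444, 0.551]
wrist_force: [0.6, -0.6, -2.1]
opening: 0.075
t 6.5 pos [ 0.4436 -0.315   0.0817] head -0.2142 F [ 0.6 -0.6 -2.1] op 0.075 q6 -0.62
shift cm [  1.19  -2.65 -32.38] turn [-0.461 -0.001  0.001] xaxis [-0.001  0.001 -1.   ]
```

```bash
python3 -m creep '0 0 -0.4 -4.6 0 0 0;0 0 -0.4 -4.6 0 0 0;0 0 -0.4 -4.6 0 0 0;0 0 -0.4 -4.6 0 0 0;0 0 -0.4 -4.6 0 0 0;0 0 -0.4 -4.6 0 0 0;0 0 -0.4 -4.6 -0.15 0 0;0 0 0 0 -0.15 0 0;0 0 0 0 -0.15 0 0;0 0 0 0 0 0 0'; python3 - <<'E'
from go import *
from fit import *
plan([.4865,.007,.07],.247)
T=ctrl.camera("top");S=ctrl.camera("side")
a=T[0][130:280,250:410];b=S[0][140:260,230:420];cv2.imwrite("pics/d_t.png",cv2.resize(a,None,fx=4,fy=4,interpolation=2));cv2.imwrite("pics/d_s.png",cv2.resize(b,None,fx=4,fy=4,interpolation=2))
E
```

```text
time_s: 7.75
eef_pos: [0.4771, 0.0188, 0.0701]
eef_rot: [0.552, 0.433, 0.564, -0.436]
wrist_force: [-0.7, -0.4, -2.0]
opening: 0.077
t 7.75 pos [0.4771 0.0188 0.0701] head 0.2473 F [-0.7 -0.4 -2. ] op 0.077 q6 -0.46
shift cm [-0.01  0.63  1.37] turn [ 0.    -0.011  0.015] xaxis [-0.017  0.007 -1.   ]
```

View pics/d_t.png

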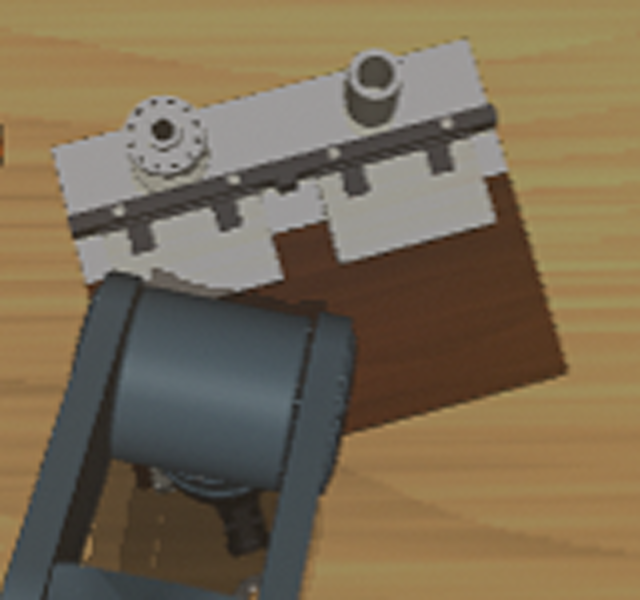

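View pics/d_s.png

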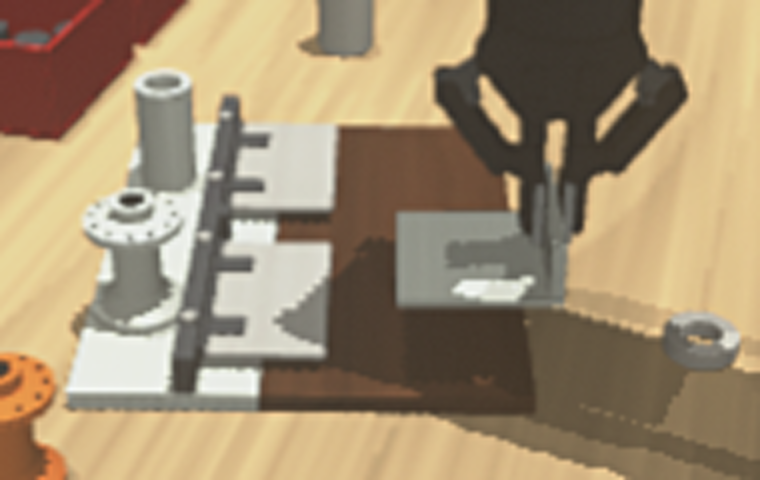

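```bash
python3 -m creep '0 0 0.6 1.35 0 -0.011 0.015;0 3.5 0 0 0 0 0;0 0 0 0 0 0 0;0 0 0 0 0 0 0'; python3 - <<'E'
from go import *
from fit import *
plan([.4865,.007,.035],.247)
S=ctrl.camera("side");cS=ctrl.calibration("side")
o,R=obs();D=pickle.load(open("a.pkl","rb"))
st,_=fit(STAND,[.6222,-.036,.2472],[(D["side"][0],cS)])
z=o["eef_pos"][2]-.0117
m=M([((42.5,-45,4),(42.5,45,4)),((-42,45,4),(42.5,45,4)),((42.5,45,0),(-42,45,0)),((-10,-45,4),(42.5,-45,4))])
e=o["eef_pos"];p0=[e[0]+.0385*np.cos(.247),e[1]+.0385*np.sin(.247),.247]
p,f=fit(m,p0,[(S[0],cS)],z)
print("stand side",st.round(4),"apron",p.round(4),f,"guess",np.round(p0,4))
d=p[:2]-st[:2];c,s=np.cos(st[2]),np.sin(st[2]);print("in stand",(c*d[0]+s*d[1])*1e3,(-s*d[0]+c*d[1])*1e3,p[2]-st[2])
u=proj(W(m,p,z),cS);im=cv2.resize(S[0][140:260,230:420],None,fx=4,fy=4,interpolation=2)
for a in u: cv2.circle(im,tuple(int(t) for t in (a-[230,140]+.5)*4),1,(0,0,255),-1)
cv2.imwrite("pics/e_s.png",im)
E
```

```text
time_s: 8.35
eef_pos: [0.4894, 0.0033, 0.0357]
eef_rot: [0.558, 0.438, 0.554, -0.437]
wrist_force: [1.2, -0.2, -2.3]
opening: 0.076
t 8.35 pos [0.4894 0.0033 0.0357] head 0.2373 F [ 1.2 -0.2 -2.3] op 0.076 q6 -0.47
shift cm [ 0.07 -0.19 -0.43] turn [-0.01   0.004 -0.005] xaxis [ 0.006 -0.003 -1.   ]
stand side [ 0.6241 -0.0361  0.2463] apron [0.5273 0.0148 0.222 ] -0.7137053608894348 guess [0.5263 0.0128 0.247 ]
in stand -81.49045009236656 72.92142165068064 -0.024302439145007432
```

View pics/e_s.png

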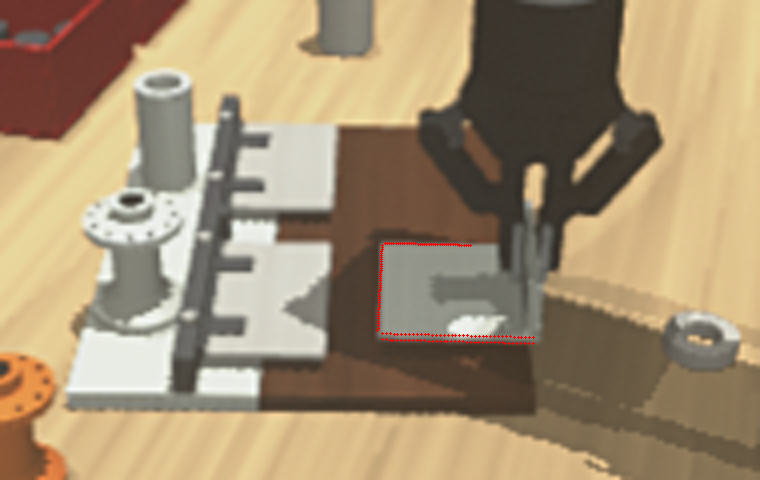

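```bash
python3 -m creep '0 0 0 -0.15 -0.02 0.004 -0.005;0 0.8 0 0 0 0 0;0 0.2 0 0 0 0 0;0 0 0 0 0 0 0'; python3 - <<'E'
from go import *
plan([.4865,.007,.0245],.257)
E
```

```text
time_s: 8.9
eef_pos: [0.4902, 0.0047, 0.027]
eef_rot: [0.561, 0.432, 0.56, -0.431]
wrist_force: [-0.2, 0.3, -1.6]
opening: 0.081
t 8.9 pos [0.4902 0.0047 0.027 ] head 0.2589 F [-0.2  0.3 -1.6] op 0.081 q6 -0.49
shift cm [ 0.25 -0.3  -0.32] turn [ 0.002  0.001 -0.002] xaxis [ 0.002 -0.001 -1.   ]
```

```bash
python3 -m creep '0 0.2 0 0 0 0 0;0 0 0 0 0 0 0'; cat > chk.py <<'E'
from go import *
from fit import *
def chk(name,zoff=-.0117,z=None):
    S=ctrl.camera("side");cS=ctrl.calibration("side")
    o,R=obs();h=np.arctan2(R[1,1],R[0,1])
    st=np.array([.6241,-.0361,.2463])
    if z is None: z=o["eef_pos"][2]+zoff
    m=M([((42.5,-45,4),(42.5,45,4)),((-42,45,4),(42.5,45,4)),((42.5,45,0),(-42,45,0)),((-10,-45,4),(42.5,-45,4))])
    e=o["eef_pos"];p0=[e[0]+.0385*np.cos(h),e[1]+.0385*np.sin(h),h-.015]
    p,f=fit(m,p0,[(S[0],cS)],z)
    d=p[:2]-st[:2];c,s=np.cos(st[2]),np.sin(st[2]);print("apron in stand mm",((c*d[0]+s*d[1])*1e3).round(2),((-s*d[0]+c*d[1])*1e3).round(2),"dyaw",(p[2]-st[2]).round(4),"fit",round(f,3),"apron-head",(p[2]-h).round(4),"z",round(z,4))
    u=proj(W(m,p,z),cS);im=cv2.resize(S[0][160:260,240:400],None,fx=5,fy=5,interpolation=2)
    for a in u: cv2.circle(im,tuple(int(t) for t in (a-[240,160]+.5)*5),1,(0,0,255),-1)
    cv2.imwrite("pics/%s.png"%name,im);plan(e,h)
E
python3 -c "
from chk import *
chk('g1')"
```

```text
time_s: 9.15
eef_pos: [0.4901, 0.0048, 0.0249]
eef_rot: [0.561, 0.432, 0.56, -0.431]
wrist_force: [0.1, -0.0, -0.7]
opening: 0.082
apron in stand mm -80.43 74.96 dyaw 0.0059 fit -0.707 apron-head -0.0068 z 0.0132
t 9.2 pos [0.4902 0.0047 0.0249] head 0.259 F [-0.   0.3 -2.1] op 0.077 q6 -0.49
shift cm [0. 0. 0.] turn [-0.     0.001 -0.002] xaxis [ 0.002 -0.001 -1.   ]
```

View pics/g1.png

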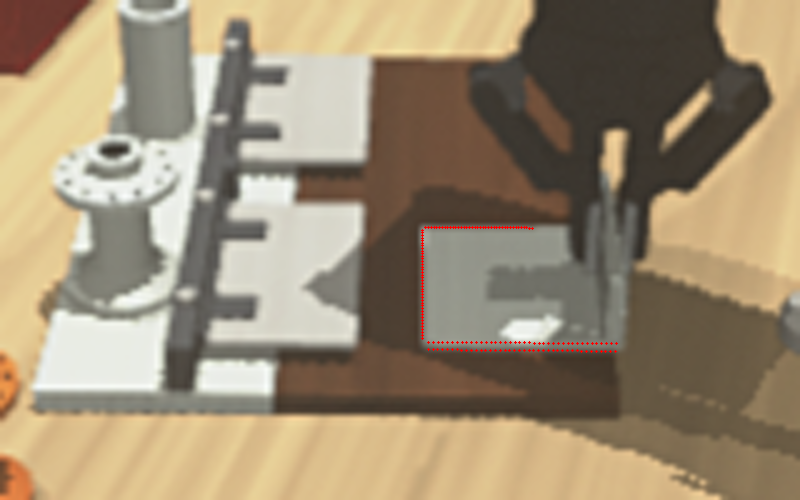

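```bash
python3 -m creep '0 0.05 1 0.01 0.005 0 0;0 0 1 0.01 0 0 0;0 0 0.5 0.01 0 0 0;0 0 0 0 0 0 0;0 0 0 0 0 0 0'; python3 -c "
from chk import *
chk('g2')"
```

```text
time_s: 9.82
eef_pos: [0.517, 0.0113, 0.0246]
eef_rot: [0.56, 0.433, 0.558, -0.432]
wrist_force: [0.4, -0.1, -2.1]
opening: 0.076
apron in stand mm -54.46 74.61 dyaw -0.0248 fit -0.624 apron-head -0.0324 z 0.013
t 9.88 pos [0.5169 0.0113 0.0247] head 0.2539 F [ 0.2 -0.1 -1.6] op 0.078 q6 -0.46
shift cm [0. 0. 0.] turn [-0.     0.002 -0.003] xaxis [ 0.003 -0.001 -1.   ]
```

View pics/g2.png

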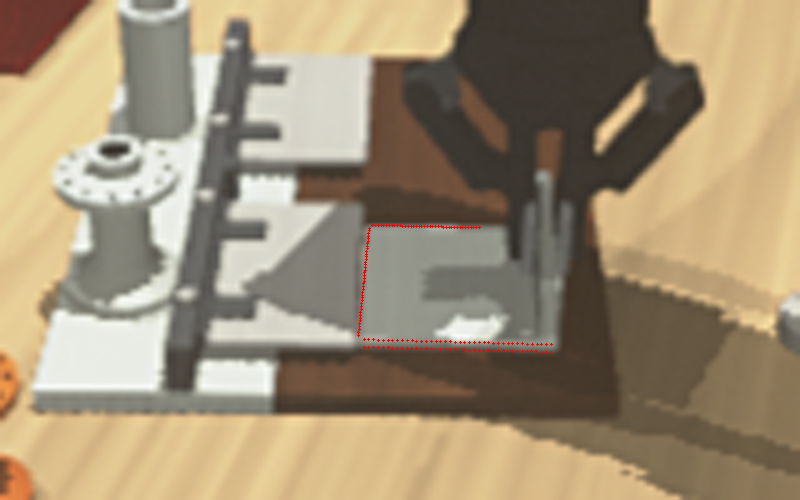

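```bash
python3 -m creep '0 0.05 0.7 0 0 0 0;0 0 0.7 0.01 0 0 0;0 0 0 0 0 0 0'; python3 -c "
from chk import *
chk('g3')"
```

```text
time_s: 10.25
eef_pos: [0.5314, 0.0148, 0.0243]
eef_rot: [0.56, 0.433, 0.558, -0.432]
wrist_force: [0.3, -0.3, -1.4]
opening: 0.08
apron in stand mm -53.18 74.33 dyaw -0.0421 fit -0.568 apron-head -0.0493 z 0.0124
t 10.3 pos [0.531  0.0148 0.0241] head 0.2535 F [ 0.3 -0.2 -1.4] op 0.079 q6 -0.45
shift cm [0. 0. 0.] turn [-0.     0.001 -0.003] xaxis [ 0.003 -0.001 -1.   ]
```

View pics/g3.png

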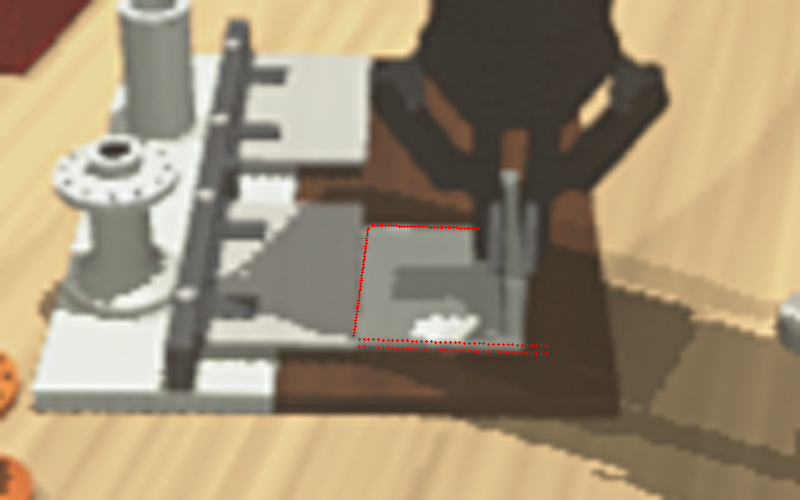

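```bash
python3 -m creep '0 0 0.7 0 0 0 0;0 0 0.7 0.01 0 0 0;0 0 0 0 0 0 0'; python3 -c "
from go import *
plan([.531,.0148,.0241],.2463)"; python3 -m creep '0 0 0.2 0 0 0 0;0 0 0.2 0 0 0 0'; python3 -c "
from go import *
plan([.531,.0148,.0241],.2463)"
```

```text
time_s: 10.68
eef_pos: [0.5456, 0.0185, 0.0242]
eef_rot: [0.56, 0.433, 0.558, -0.432]
wrist_force: [-0.3, 0.0, -1.1]
opening: 0.076
t 10.68 pos [0.5456 0.0185 0.0242] head 0.2534 F [-0.3  0.  -1.1] op 0.076 q6 -0.44
shift cm [ 0.   -1.5  -0.01] turn [ 0.007  0.001 -0.003] xaxis [ 0.003 -0.001 -1.   ]
time_s: 10.92
eef_pos: [0.5493, 0.0196, 0.024]
eef_rot: [0.56, 0.433, 0.558, -0.432]
wrist_force: [-0.4, 0.8, -2.0]
opening: 0.082
t 10.93 pos [0.5493 0.0196 0.024 ] head 0.2535 F [-0.4  0.8 -2. ] op 0.082 q6 -0.43
shift cm [-0.01 -1.89  0.  ] turn [ 0.007  0.001 -0.002] xaxis [ 0.003 -0.001 -1.   ]
```

```bash
python3 -m creep '0 0 0.15 0 0 0 0;0 0 0.1 0 0 0 0'; python3 -m creep '0 0 0.15 0 0 0 0;0 0 0.15 0 0 0 0';python3 -m creep '0 0 0.2 0 0 0 0;0 0 0.2 0 0 0 0'
```

```text
time_s: 11.18
eef_pos: [0.5503, 0.02, 0.0237]
eef_rot: [0.559, 0.432, 0.559, -0.433]
wrist_force: [-4.7, -2.7, 4.5]
opening: 0.08
time_s: 11.42
eef_pos: [0.5502, 0.0201, 0.0237]
eef_rot: [0.557, 0.43, 0.561, -0.435]
wrist_force: [-8.4, -2.6, 7.1]
opening: 0.079
time_s: 11.68
eef_pos: [0.5502, 0.0201, 0.024]
eef_rot: [0.555, 0.428, 0.563, -0.437]
wrist_force: [-11.5, -4.2, 10.8]
opening: 0.078
```

```bash
python3 -c "
from chk import *
chk('g4')
o,R=obs();plan(o['eef_pos'],.2535)"
```

```text
apron in stand mm -27.88 74.87 dyaw -0.0827 fit -0.438 apron-head -0.0909 z 0.0123
t 11.72 pos [0.5502 0.0201 0.024 ] head 0.2545 F [-12.1  -3.9  10.3] op 0.082 q6 -0.43
shift cm [0. 0. 0.] turn [-0.    -0.001  0.018] xaxis [-0.017 -0.003 -1.   ]
t 11.72 pos [0.5502 0.0201 0.024 ] head 0.2545 F [-12.1  -3.9  10.3] op 0.082 q6 -0.43
shift cm [0. 0. 0.] turn [ 0.001 -0.001  0.018] xaxis [-0.017 -0.003 -1.   ]
```

View pics/g4.png

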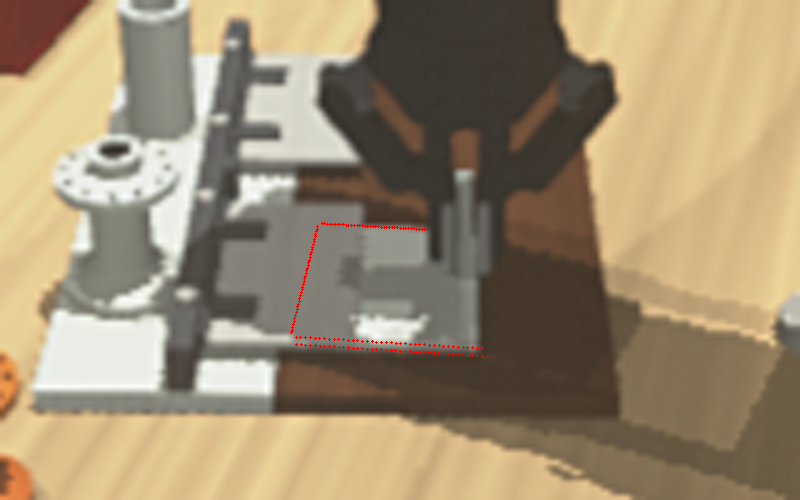

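```bash
python3 -m creep '0 0 0.05 0 0 0 0.018;0 0.1 0.05 0 0 0 0.003'; python3 -c "
from chk import *
o,R=obs();plan(o['eef_pos'],.2535)"
```

```text
time_s: 11.98
eef_pos: [0.5503, 0.0201, 0.0236]
eef_rot: [0.559, 0.433, 0.559, -0.432]
wrist_force: [-8.8, 0.2, 14.4]
opening: 0.082
t 11.97 pos [0.5503 0.0201 0.0236] head 0.2543 F [-8.8  0.2 14.4] op 0.082 q6 -0.44
shift cm [0. 0. 0.] turn [ 0.001 -0.001 -0.002] xaxis [ 0.002  0.002 -1.   ]
```

```bash
python3 - <<'E'
from chk import *
S=ctrl.camera("side");c=ctrl.calibration("side");st=np.array([.6241,-.0361,.2463]);z=.012
m=M([((-42,45,4),(4,45,4)),((-42,45,0),(6,45,0)),((-28,-45,4),(4,-45,4)),((-42.5,45,0),(-42.5,45,33)),((-42.5,45,35),(-34.5,45,35))])
k,s=np.cos(st[2]),np.sin(st[2])
for y,dw in((75,0),(73,.02),(77,-.02)):
    x=-18.5;p0=[st[0]+(x*k-y*s)/1e3,st[1]+(x*s+y*k)/1e3,st[2]+dw]
    p,f=fit(m,p0,[(S[0],c)],z,spans=((1.2,.004,.02),(.8,.002,.01)))
    d=p[:2]-st[:2];print((k*d[0]+s*d[1])*1e3,(-s*d[0]+k*d[1])*1e3,p[2]-st[2],f)
u=proj(W(m,p,z),c);im=cv2.resize(S[0][160:260,240:400],None,fx=5,fy=5,interpolation=2)
for a in u: cv2.circle(im,tuple(int(t) for t in (a-[240,160]+.5)*5),1,(0,0,255),-1)
cv2.imwrite("pics/h1.png",im)
T=ctrl.camera("top")[0];cv2.imwrite("pics/h2.png",cv2.resize(T[130:280,250:410],None,fx=4,fy=4))
o,R=obs();plan(o['eef_pos'],.2535)
# tcp-based
e=o["eef_pos"];d=e[:2]-np.array([.6222,-.036]);k,s=np.cos(.2472),np.sin(.2472);print("tcp in stand",k*d[0]+s*d[1],-s*d[0]+k*d[1])
E
```

```text
-17.95567124518883 75.95877624395355 0.0207749111784101 -0.6467688679695129
-17.956006599437053 75.95852618567439 0.02076644463640151 -0.6467688679695129
-17.95615385570037 75.9583725832056 0.020763746096434138 -0.6467689275741577
t 12.07 pos [0.5503 0.0201 0.0237] head 0.2545 F [-6.9  0.6  7. ] op 0.083 q6 -0.44
shift cm [0. 0. 0.] turn [ 0.001 -0.001 -0.002] xaxis [ 0.001  0.002 -1.   ]
tcp in stand -0.05597533878548642 0.07202357853715018
```

View pics/h1.png

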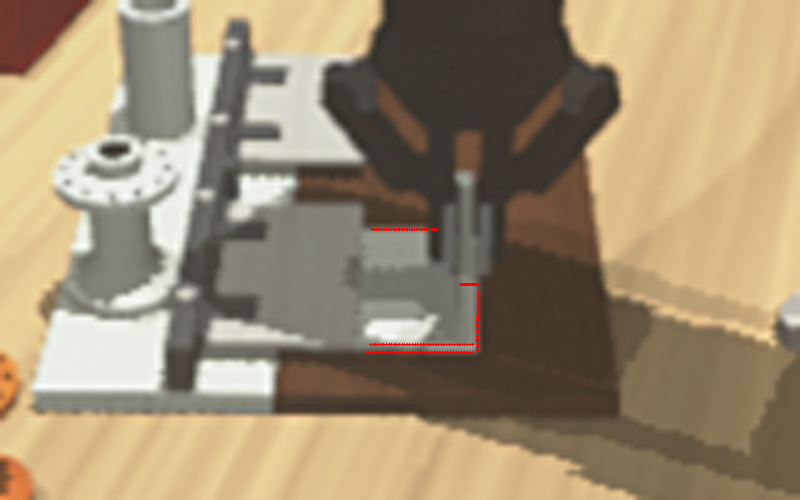

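View pics/h2.png

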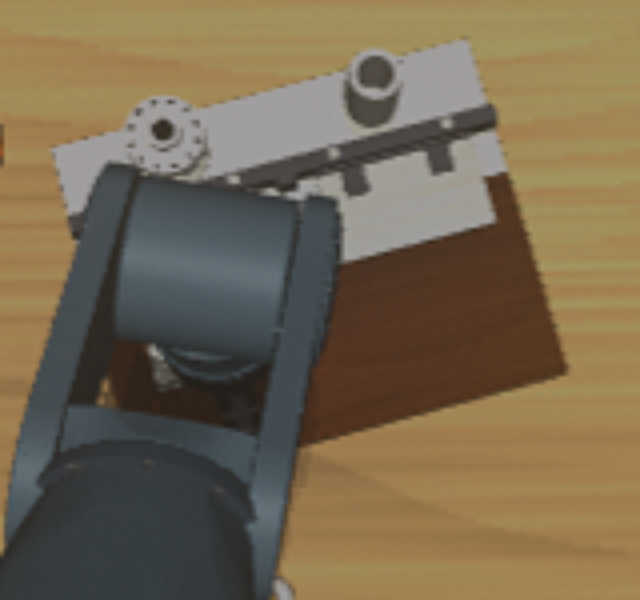

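```bash
python3 -m creep '0 0.15 0.06 0 0.006 0 -0.002;0 0.17 0.06 0 0 0 0'; python3 - <<'E'
from go import *
for i in range(5):
    ctrl.camera("side");o,R=obs();print(o["time_s"],o["wrist_force"].round(1),o["eef_pos"].round(4),R[:,0].round(4),np.arctan2(R[1,1],R[0,1]).round(4))
E
```

```text
time_s: 12.32
eef_pos: [0.5503, 0.0201, 0.0236]
eef_rot: [0.557, 0.433, 0.56, -0.435]
wrist_force: [-14.0, -2.0, 22.2]
opening: 0.079
12.375 [-13.4  -1.8  20.5] [0.5503 0.0202 0.0236] [-0.0049 -0.     -1.    ] 0.2501
12.425 [-13.8  -2.1  20. ] [0.5503 0.0202 0.0236] [-0.0048  0.     -1.    ] 0.2502
12.475 [-13.4  -1.9  19.1] [0.5502 0.0202 0.0236] [-0.0047  0.     -1.    ] 0.2502
12.525 [-13.3  -0.5  20.1] [0.5503 0.0201 0.0236] [-0.0047 -0.     -1.    ] 0.2502
12.575 [-12.1  -1.1  19.4] [0.5503 0.0202 0.0236] [-4.7e-03  1.0e-04 -1.0e+00] 0.2501
```

```bash
python3 -m creep '0 0.11 0.03 0 0 0 0.005;0 0.11 0.03 0 0 0 0.001'; python3 - <<'E'
from go import *
import cv2
for i in range(4):
    p,_=ctrl.camera("side");o,R=obs();print(o["time_s"],o["wrist_force"].round(1),o["eef_pos"].round(4),R[:,0].round(4),np.arctan2(R[1,1],R[0,1]).round(4),o["opening"])
cv2.imwrite("pics/z.png",cv2.resize(p[140:260,230:420],None,fx=4,fy=4,interpolation=2))
E
```

```text
time_s: 12.82
eef_pos: [0.5503, 0.0201, 0.0237]
eef_rot: [0.558, 0.433, 0.559, -0.433]
wrist_force: [-8.2, -0.8, 11.9]
opening: 0.077
12.875 [-8.2 -0.1 13. ] [0.5503 0.0202 0.0236] [-6.e-04  7.e-04 -1.e+00] 0.2515 0.07668545133920653
12.925 [-8.2 -0.6 12.8] [0.5503 0.0202 0.0236] [-6.e-04  7.e-04 -1.e+00] 0.2515 0.08016498720010257
12.975 [-8.6 -1.1 12.6] [0.5503 0.0201 0.0236] [-7.e-04  6.e-04 -1.e+00] 0.2515 0.07977390795790303
13.025 [-7.9 -0.9 11.9] [0.5503 0.0202 0.0236] [-7.e-04  7.e-04 -1.e+00] 0.2515 0.07746495813853614
```

View pics/z.png

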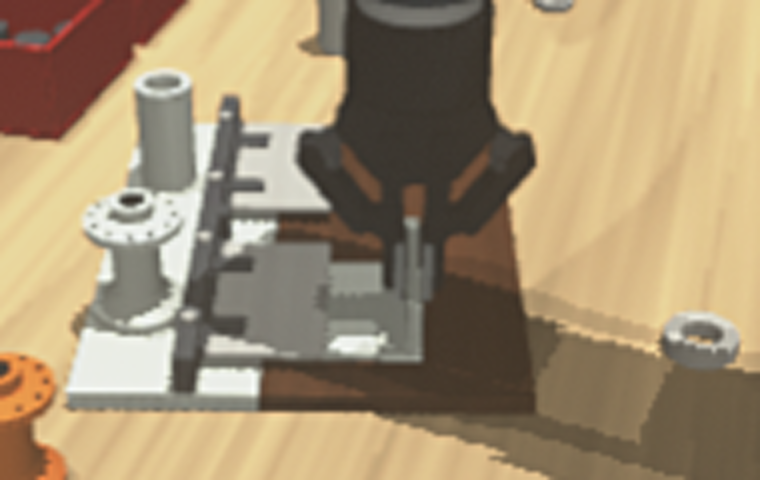

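```bash
python3 -c "
from bench import ctrl
print(ctrl.hand_in())"
```

```text
the job is handed in; nothing more can be done
None
```

I gripped the apron by its upstand and slid its flange under the left leaf, the station where the grey hub shell stands, until it met the stop. I handed in at about 13 s with the grip still closed and the arm still pressing down.

**Home against the stop:** contact came after about 62 mm of travel, where 61.9 mm was expected. The last fit put the apron at x ≈ -18.0 mm in the stand's frame (fully home is -18.5 mm). A horizontal push of about 8 N was still on the stop.

**Pressed flat:** the downward push held steady at 12–13 N. The tool was upright to within 0.1°, and its height was right for the underside to lie on the board.

**Central:** the last fit was within about 1 mm of the station's centre (y ≈ 76 mm against 75 mm).

**Leaves and other things:** both leaves looked level in the side pictures. The hub and tube stood untouched in the last one; nothing went near the plate or the oil bottle.

**Checks that disagreed:** two readings of the squareness did not match. The tool heading and the fit before insertion put the apron within about 0.006 rad of square. A fit on the short edges still visible afterwards gave about +0.02 rad, which I trusted less. I then turned it back by a few thousandths of a radian and did not re-fit it. The fits made while the flange was partly under the leaf locked onto the leaf's edge, so I did not use them. I could not check from above at the end because the arm blocked the top camera.

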